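# Present the violet paint jar to the code scanner

## Robot

A 6-joint arm with a two-finger parallel gripper is mounted at the origin on a cart in front of the work surface, level with it; the furniture and walls round the work are solid. World frame = base frame: x ahead of the robot, y to its left, z up, the work surface at z = 0. Lengths are in m, angles in rad, forces in N, time in s.
With the tool pointing down it reaches from about 0.225 to 0.875 m from the base axis. Payload 3.4 kg.
Tool frame: the origin (TCP) lies on the centre line of the jaws, within the pads' length; the fingertips stand 19 mm ahead of it and the grasp point (between the pads) is the TCP (nose_length is the distance from the TCP to the fingertips, in m); z points along the fingers, y is the direction in which the jaws open and shut (so a half turn about z gives the same grasp; the last joint's range is limited). The gripper opens to 85 mm and grips with 20 to 120 N. Pads are 22 mm wide; open, the fingers measure 114 mm over their backs; the gripper's body (76 mm by 85 mm) begins 54 mm behind the grasp point. The pads swing forward as they close: fully open they stand 13 mm farther back than shut.
Start: joints at [1.114, 0.276, 1.505, -0, 1.361, -0.121], TCP at [0.189, 0.543, 0.25] pointing down, gripper open.
Joint ranges: [-2.89, 2.89], [-0.75, 2.08], [0.22, 2.7], [-1.18, 4.32], [0.11, 2.71], [-2.7, 2.7]. Speed limits (rad/s): [2.57, 2.57, 3.14, 3.14, 3.14, 3.14].

## Interface

Orientations are given as a unit quaternion [w, x, y, z].
In Python, from rig import * gives the robot as it stands.
- The arm moves only by the shell command python3 -m jog 'ROWS' [OPENING] [FORCE]. ROWS is JSON, one flat list of numbers, 6 for each row, row after row: the shift along the tool's x, y, z in mm, then the turn, a rotation vector about the tool's x, y, z in degrees. In form: [tx, ty, tz, wx, wy, wz, tx, ty, tz, wx, wy, wz, ...]. A call has 1 to 10 rows; each row is the pose to reach, as a shift and turn from the pose commanded when the call began, along the tool's axes at that moment; what a row does not reach only later rows make up. A row lasts 1/8 s, in which the tool goes at most 62.5 mm and 10.7 degrees, less where a joint would pass 70% of its speed; a pose out of reach is approached as far as the arm can. A call with a gripper value outside its range is refused whole. OPENING is the closure, from 0 (fully open) to 1 (shut), set as the call begins (- or left out, the last holds). The fingers move at their own pace and stop on an object; FORCE is the grip in N (left out, the last holds). Time passes only in rows, so rows that repeat a pose let the fingers close. It gives the time, the measured TCP pose, the force and the opening at its end, in the units of the state.
- get_state(): the state, without advancing time (a new reading comes with each control period).
- get_image(name): name is "scene" or "top"; returns a dict with "frame" (400x640x3 uint8, red, green, blue), "camera_matrix" (3x3 intrinsics, pixels), "k1" (the pictures are not rectified: a ray, as slopes to the right and down, at radius r is drawn at 1 + k1 r^2 times it, then the intrinsics apply), "rvec" (rotation vector, rad) and "tvec" (3), from world to camera coordinates, as OpenCV has them. Camera axes: x right, y down, z forward; pixel columns grow to the right and rows downward; lengths in m; the calibration is good to about 2 mm. A picture is of the moment at which its call begins. There is no depth.
- sign_off(): hands the job in, once; it reports no verdict.
The state is a dict: "clock": time; "qpos": joint angles; "qd": joint speeds; "effort": joint torques, N m; "position": TCP position; "ee_rot": TCP orientation; "contact_force": force on the tool from outside, world axes, zero at the start; "moment": the same for the moment, N m; "width": finger opening in m.
Only numpy, scipy, OpenCV 4.12 (cv2) and the standard library are available. Lean on these libraries where they do the work, as an engineer would, in place of code of your own. Each camera call takes 0.05 s, during which the arm holds its last target.

## Task

Pick up the violet paint jar (violet dot on its white lid), stand it upright in the middle of the scanner's round reading pad, and turn it so that its yellow code sticker squarely faces the scanner's window. Let go of it there, and leave the orange and teal jars where they are.

Things in the scene. Friction and masses are not known exactly. Their poses are not given: they have to be found in the camera images.
- jar_violet_center (a point): Centre (half-way up) of the violet paint jar (violet band; fixed white lid with 22 mm violet dot): cylinder 50 mm across, 58 mm high, 0.16 kg, on the table. z axis up; x axis points from the jar's axis out through the yellow code sticker with black bars on its side. A 10 mm yellow tape runs from the sticker up and over the lid's rim to the dot, showing from above which way the sticker faces.
- scan_window (a point): Middle of the dark window on the fixed scanner, a yellow block 60 deep, 80 wide, 62 mm high. z axis up; x axis points level into the scanner. The reading pad, a grey disc of 84 mm with a white ring, is centred 85 mm in front (-85 mm along x, y = 0); its top is 4 mm above the table, 29 mm below this point. The sticker faces the window when the jar's x axis points the same way as this x axis.
- jar_orange_center (a point): Centre (half-way up) of a bystander: the orange paint jar (orange band, white lid with orange dot), 58 mm across and 66 mm high, with a like sticker and tape; x axis points out through its sticker. To be left alone.
- jar_teal_center (a point): Centre (half-way up) of a bystander: the teal paint jar (teal band, black lid with teal dot), 58 mm across and 66 mm high, with a like sticker and tape; x axis points out through its sticker. To be left alone.
Not all that is in view belongs to the job. What is shaped like the part that bears jar_violet_center but blue or red is not meant.

How it is judged:
At the end, for the whole second after the job is handed in: The violet jar stands upright on the reading pad, its axis within 15 mm of the pad's centre along and across the scanner's direction, and its code sticker faces the window within 15 degrees; the orange and teal jars are within 20 mm of where they stood (x of jar_violet_center in the frame of scan_window between -0.1 and -0.07 m and y of jar_violet_center in the frame of scan_window between -0.015 and 0.015 m and height (world z) of jar_violet_center between 0.029 and 0.037 m and angle between jar_violet_center's own z axis and vertical below 0.1 rad and angle between the x axis of jar_violet_center and the x axis of scan_window, either way round below 0.262 rad and x of scan_window in the frame of jar_violet_center above 0 m and distance of each of jar_orange_center, jar_teal_center from where it was at the start of the episode below 0.02 m); the robot touches nothing.
It fails at once if the orange jar is displaced by more than 20 mm (distance of jar_orange_center from where it was at the start of the episode above 0.02 m).
It fails at once if the teal jar is displaced by more than 20 mm (distance of jar_teal_center from where it was at the start of the episode above 0.02 m).
It also fails if it takes over 42 s, if anything falls off the work surface, if the arm or the gripper's body presses on something with over 40 N, if the wrist force passes 120 N, or if a joint passes its speed limit or range.

## Working session

There is one attempt and no reset: what is moved stays moved. The work goes in short steps, Python scripts to look and compute and a shell command to move; the robot and the scene stay as the last step left them, time stands still between calls to the robot, and variables do not carry over. Pictures are saved under pics/ and viewed, and the job is handed in when it is done.

```bash
mkdir -p pics; ls
python3 - <<'E'
from rig import *
import cv2
s=get_state(); print(s)
for n in("scene","top"):
    d=get_image(n); cv2.imwrite(f"pics/{n}0.png",d["frame"][:,:,::-1]); print(n,d["camera_matrix"],d["k1"],d["rvec"],d["tvec"])
E
```

```text
pics
{'clock': 0.0, 'qpos': array([ 1.11404299e+00,  2.76602802e-01,  1.50615234e+00, -1.01123880e-05,
        1.36068300e+00, -1.21015528e-01]), 'qd': array([-0.00084359,  0.00012969,  0.0002072 , -0.00042662,  0.00023366,
        0.00069462]), 'effort': array([ 1.41999983e-03, -4.16780019e+01, -2.45799834e+01,  2.44985158e-04,
        1.11838154e-02, -2.05148922e-05]), 'position': array([0.18923875, 0.54244093, 0.24942757]), 'ee_rot': array([-2.58134981e-04,  1.67080478e-01,  9.85942829e-01, -8.85916038e-04]), 'contact_force': array([ 0.64383443,  0.18125301, -0.78275912]), 'moment': array([-0.00068985, -0.00608757, -0.02600274]), 'width': 0.0851773655719675}
scene [[431.90050388   0.         317.91453257]
 [  0.         431.90050388 202.54035571]
 [  0.           0.           1.        ]] -0.013579938168446168 [ 2.19551548 -0.57698829  0.24736838] [-0.54535209  0.09160273  1.06979509]
top [[373.78161299   0.         325.47304945]
 [  0.         373.78161299 197.33958499]
 [  0.           0.           1.        ]] -0.0667698263351106 [ 2.21844093 -2.18331487  0.12563147] [-0.26849003  0.49210932  0.99089114]
```

View pics/scene0.png

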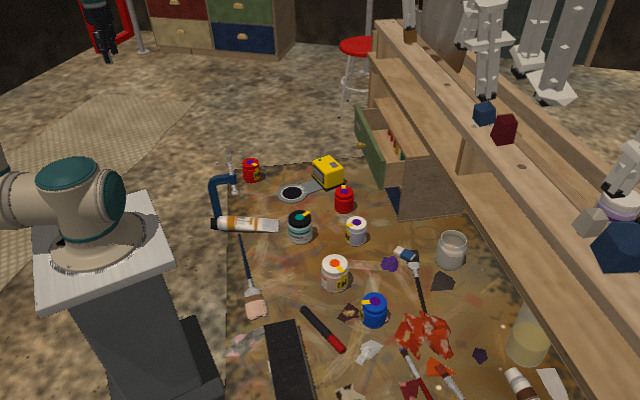

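View pics/top0.png

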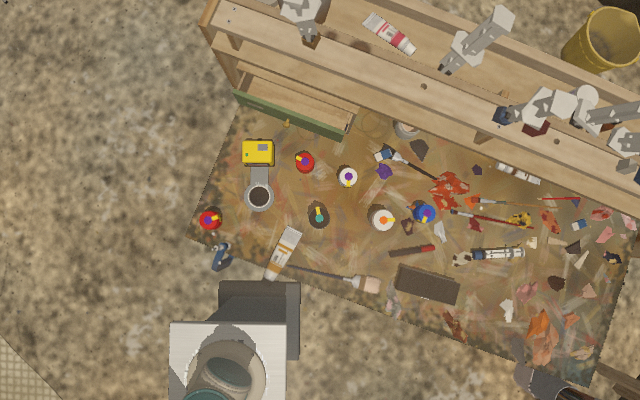

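```bash
cat > h.py <<'E'
import numpy as np, cv2
from rig import *
def dist(d): return np.array([d["k1"],0,0,0,0.])
def proj(d,P):
    return cv2.projectPoints(np.array(P,float).reshape(-1,1,3),np.array(d["rvec"]),np.array(d["tvec"]),d["camera_matrix"],dist(d))[0].reshape(-1,2)
def unproj(d,uv,z):
    n=cv2.undistortPoints(np.array(uv,float).reshape(-1,1,2),d["camera_matrix"],dist(d)).reshape(-1,2)
    R=cv2.Rodrigues(np.array(d["rvec"]))[0]; c=-R.T@np.array(d["tvec"]).ravel()
    r=np.c_[n,np.ones(len(n))]@R
    z=np.broadcast_to(z,len(n))
    return c+r*((z-c[2])/r[:,2])[:,None]
def crop(d,x0,y0,w,h,k,name):
    cv2.imwrite(name,cv2.resize(d["frame"][y0:y0+h,x0:x0+w,::-1],None,fx=k,fy=k,interpolation=cv2.INTER_CUBIC))
E
python3 - <<'E'
from h import *
d=get_image("top"); print(proj(d,[[0,0,0],[.189,.543,.25],[.5,0,0],[.5,.3,0]]))
crop(d,190,120,220,140,3.6,"pics/top1.png")
crop(d,325,155,50,50,12,"pics/top2.png")
crop(d,235,130,60,90,6.6,"pics/top3.png")
R=cv2.Rodrigues(d["rvec"])[0];print(-R.T@d["tvec"])
d=get_image("scene"); crop(d,230,140,150,140,4,"pics/scene1.png"); print(proj(d,[[0,0,0],[.189,.543,.25],[.5,0,0],[.5,.3,0]]))
E
```

```text
[[226.35826567 379.00483815]
 [-44.53969721 324.94529087]
 [230.97163517 195.02693509]
 [123.58828986 193.1622656 ]]
[ 0.41925001 -0.22235957  1.03484752]
[[ 98.54244785 239.38826216]
 [111.814648    56.17674343]
 [280.69943891 178.9680622 ]
 [242.93708961 133.54297916]]
```

View pics/top1.png

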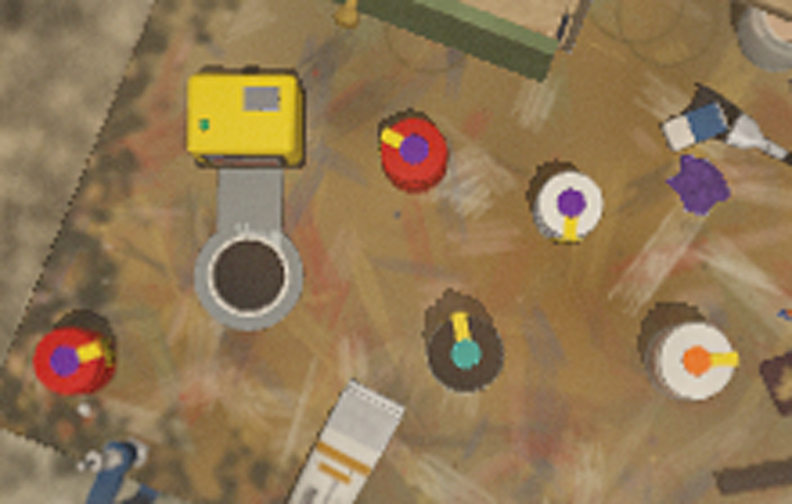

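View pics/top2.png

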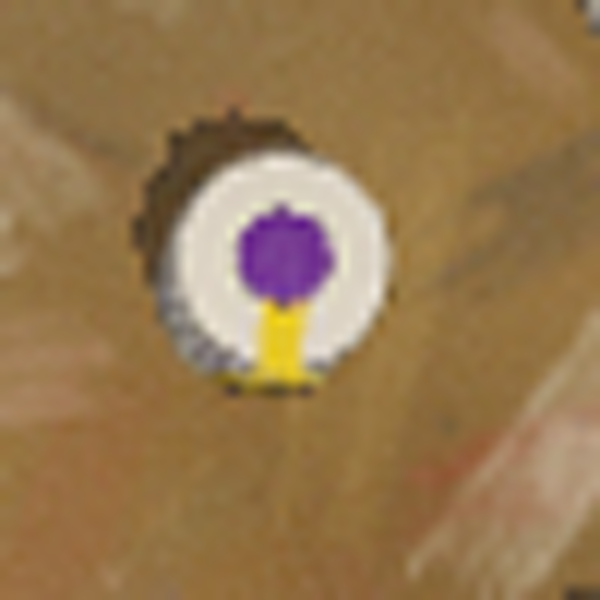

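View pics/top3.png

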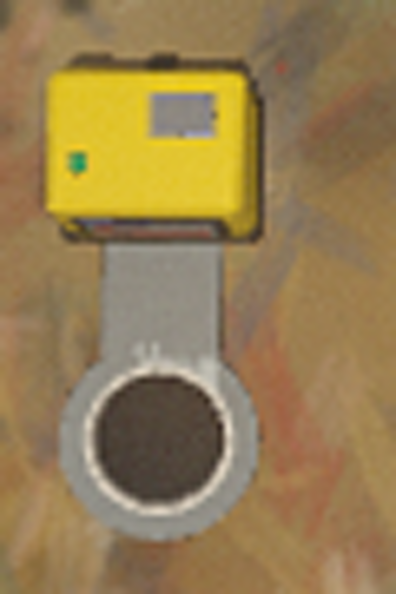

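View pics/scene1.png

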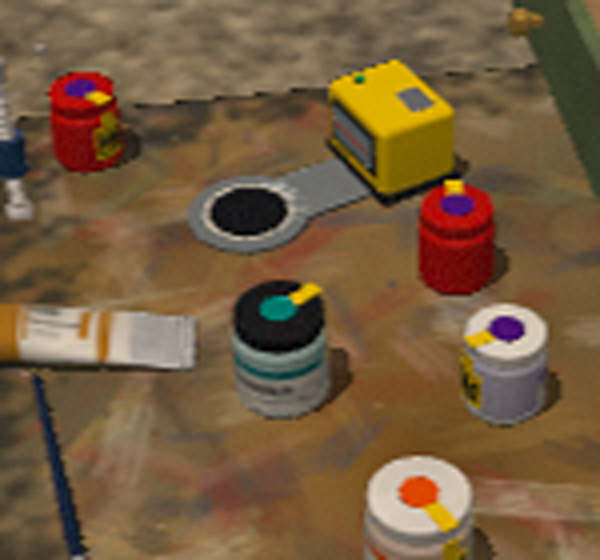

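```bash
cat > meas.py <<'E'
from h import *
d=get_image("top")
def tp(x,y,k,x0,y0): return [(x+.5)/k-.5+x0,(y+.5)/k-.5+y0]
# violet
L=unproj(d,[tp(280,258,12,325,155),tp(285,256,12,325,155),tp(281,370,12,325,155)],.058)
print("lid c,dot,tape",L[:,:2]); v=L[2]-L[1]; print("sticker yaw",np.degrees(np.arctan2(v[1],v[0])))
# scene cross-check: ellipse of lid in scene1 crop, dot 507,328
s=get_image("scene")
S=unproj(s,[tp(507,328,4,230,140),tp(506,332,4,230,140),tp(469,341,4,230,140)],.058);print("scene dot,lid,tape",S[:,:2]); v=S[2]-S[0]; print(np.degrees(np.arctan2(v[1],v[0])))
P=unproj(d,[tp(160,440,6.6,235,130)],.004);print("pad",P[:,:2])
S=unproj(s,[tp(248,212,4,230,140)],.004);print("pad scene",S[:,:2])
# scanner top
c=unproj(d,[tp(x,y,6.6,235,130) for x,y in((47,72),(247,72),(247,230),(47,215))],.062);print("scanner",c[:,:2])
st=unproj(d,[tp(x,y,6.6,235,130) for x,y in((103,250),(101,350),(220,250),(220,350))],.004);print("strip",st[:,:2])
# teal orange
T=unproj(d,[tp(465,352,3.6,190,120),tp(697,360,3.6,190,120)],.066);print("teal,orange",T[:,:2])
T=unproj(d,[tp(414,150,3.6,190,120)],.058);print("red",T[:,:2])
E
python3 meas.py
```

```text
lid c,dot,tape [[ 0.55117294 -0.31770519]
 [ 0.55163885 -0.31880552]
 [ 0.52638703 -0.31816361]]
sticker yaw 178.5438426730322
scene dot,lid,tape [[ 0.55186639 -0.31850508]
 [ 0.54945343 -0.32116173]
 [ 0.52656362 -0.31692555]]
176.4279564309266
pad [[ 0.49766906 -0.07755032]]
pad scene [[ 0.49690385 -0.07841492]]
scanner [[ 0.63964851 -0.0363162 ]
 [ 0.64121064 -0.11596923]
 [ 0.5774477  -0.11772515]
 [ 0.58197849 -0.03833648]]
strip [[ 0.5772575  -0.05134577]
 [ 0.53500728 -0.05182938]
 [ 0.57817203 -0.10039298]
 [ 0.5359036  -0.10154666]]
teal,orange [[ 0.44067847 -0.24248499]
 [ 0.4373805  -0.41075111]]
red [[ 0.58810463 -0.20292178]]
```

Run:
```python
from h import *
d=get_image("top"); f=cv2.cvtColor(d["frame"],cv2.COLOR_RGB2HSV)
m=((f[...,0]>20)&(f[...,0]<35)&(f[...,1]>190)&(f[...,2]>170)).astype(np.uint8); m[:,:235]=0;m[:,285:]=0;m[:130]=0;m[180:]=0
ys,xs=np.where(m); W=unproj(d,np.c_[xs,ys],.062)[:,:2].astype(np.float32)
print(len(xs),cv2.minAreaRect(W), np.linalg.eigh(np.cov(W.T)))
s=get_image("scene"); crop(s,280,140,80,70,8,"pics/sc2.png"); crop(s,335,205,45,50,12,"pics/sc3.png")
crop(d,235,130,50,50,12,"pics/t4.png")
```

```text
552 ((0.611055850982666, -0.07633060961961746), (0.055977217853069305, 0.07608847320079803), 1.1228848695755005) EighResult(eigenvalues=array([0.00029857, 0.00051889]), eigenvectors=array([[-0.99476432,  0.10219565],
       [ 0.10219565,  0.99476432]]))
```

View pics/t4.png

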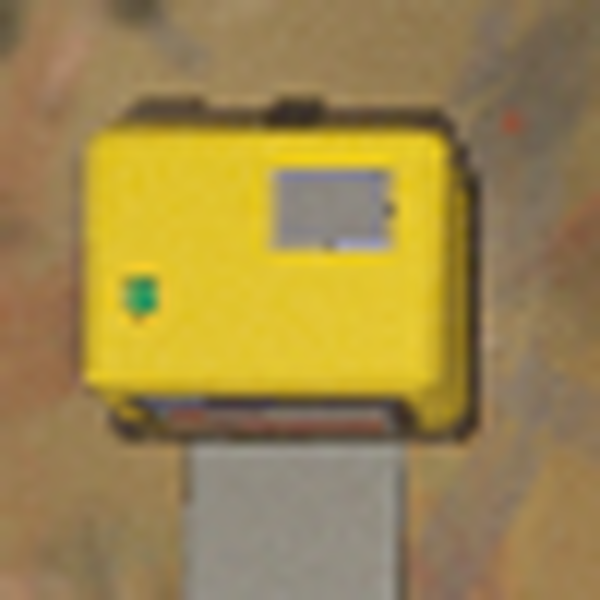

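View pics/sc2.png

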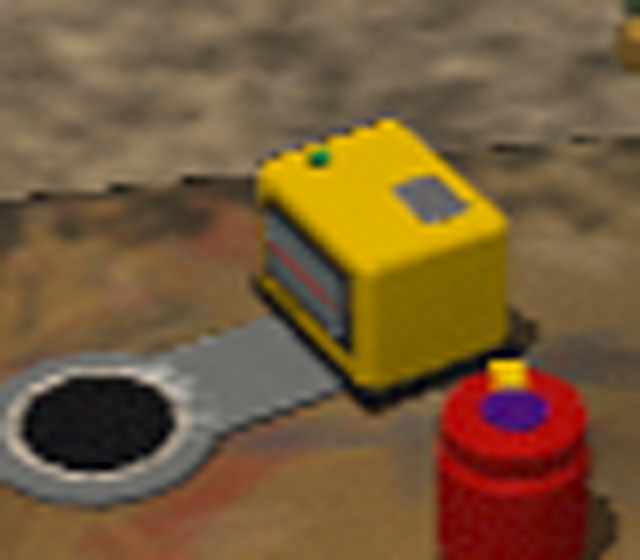

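View pics/sc3.png

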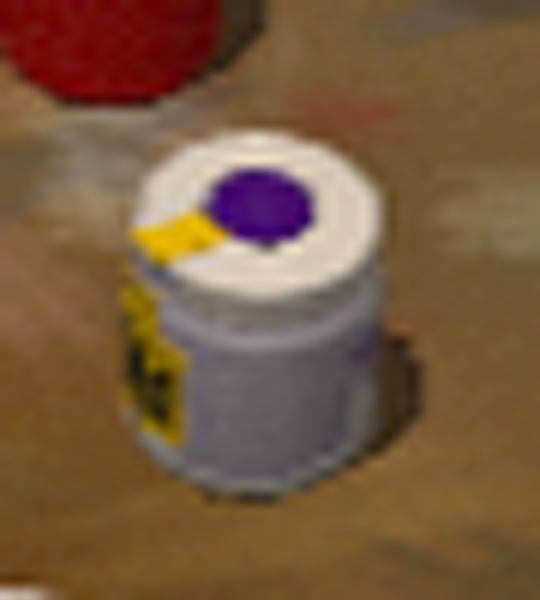

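Run:
```python
from h import *
d=get_image("top"); s=get_image("scene")
crop(d,190,60,220,140,3.6,"pics/t5.png"); crop(s,340,90,130,160,3.7,"pics/s5.png")
```

```text
(no output)
```

View pics/t5.png

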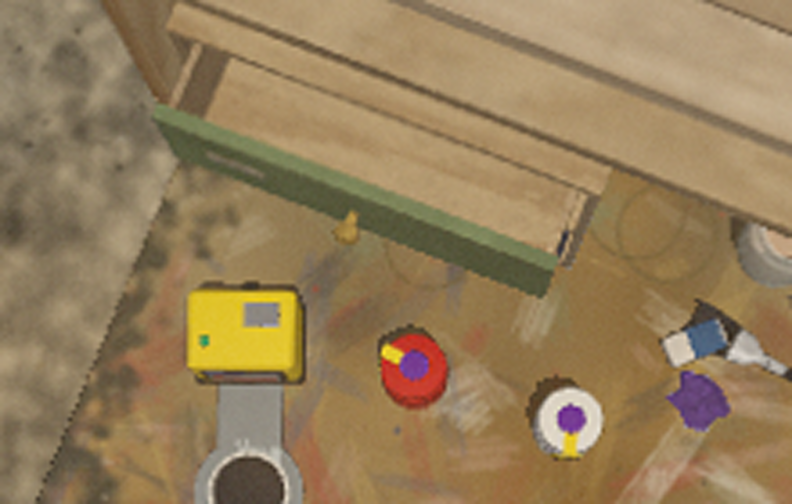

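View pics/s5.png

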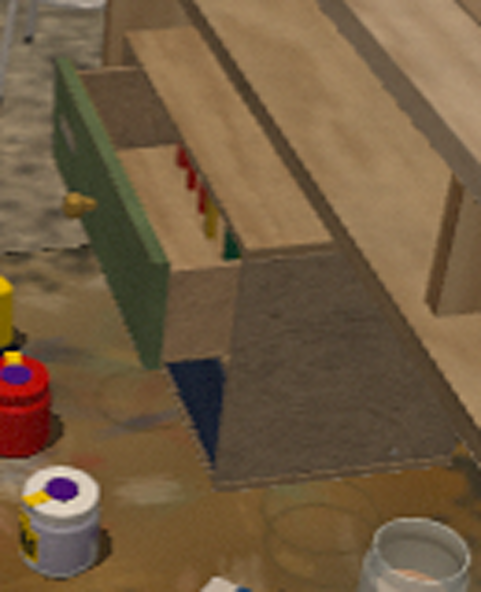

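Run:
```python
from h import *
d=get_image("top"); s=get_image("scene")
t=lambda x,y:[x/3.6+190,y/3.6+60]; q=lambda x,y:[x/3.7+340,y/3.7+90]
def tri(a,b):
    P=[];n=[]
    for D,uv in((d,a),(s,b)):
        n.append(cv2.undistortPoints(np.array(uv).reshape(1,1,2),D["camera_matrix"],dist(D)).reshape(2,1)); P.append(np.c_[cv2.Rodrigues(D["rvec"])[0],D["tvec"]])
    X=cv2.triangulatePoints(P[0],P[1],*n).ravel(); X=X[:3]/X[3]; return X,proj(d,X)-a,proj(s,X)-b
print(tri(t(556,263),q(167,265)));print(tri(t(543,296),q(157,368)));print(tri(t(345,240),q(75,205)));print(tri(t(157,110),q(58,60)))
R=cv2.Rodrigues(s["rvec"])[0];print("cam",-R.T@s["tvec"])
```

```text
(array([ 0.63564792, -0.2970987 ,  0.18602883]), array([[ 0.34107078, -0.60059061]]), array([[-0.69030336,  0.15354796]]))
(array([ 0.63388257, -0.29610861,  0.10577244]), array([[ 0.69716158, -1.24328716]]), array([[-1.47824513,  0.30344507]]))
(array([ 0.65917457, -0.15907441,  0.14747675]), array([[ 0.61366505, -1.12605096]]), array([[-1.18499197,  0.22193273]]))
(array([ 0.72787017, -0.03638099,  0.18737653]), array([[-0.29579747,  0.54118563]]), array([[ 0.51125831, -0.10511769]]))
cam [ 0.1176816  -0.94337413  0.73922784]
```

```bash
cat >> h.py <<'E'
from scipy.spatial.transform import Rotation as Ro
def rel(target):
    s=get_state(); q=s["ee_rot"]; r=Ro.from_quat([q[1],q[2],q[3],q[0]])
    X=r.as_matrix()
    print("t",round(s["clock"],2),"pos",s["position"].round(4),"xyaw",np.degrees(np.arctan2(X[1,0],X[0,0])).round(2),"z",X[:,2].round(3),"q",s["qpos"].round(2),"w",s["width"].round(4),"F",s["contact_force"].round(1))
    print("tool mm",(r.inv().apply(np.array(target)-s["position"])*1000).round(1))
E
python3 - <<'E'
from h import *
rel([.551,-.3185,.25]); rel([.551,-.3185,.12])
d=get_image("top"); s=get_image("scene")
def tri(a,b):
    P=[];n=[]
    for D,uv in((d,a),(s,b)):
        n.append(cv2.undistortPoints(np.array(uv,float).reshape(1,1,2),D["camera_matrix"],dist(D)).reshape(2,1)); P.append(np.c_[cv2.Rodrigues(D["rvec"])[0],D["tvec"]])
    X=cv2.triangulatePoints(P[0],P[1],*n).ravel(); X=X[:3]/X[3]; return X,proj(d,X)-a,proj(s,X)-b
print(tri([222,244],[231,155]))
crop(d,195,225,60,60,10,"pics/t6.png"); crop(s,195,140,60,100,6,"pics/s6.png")
E
```

```text
Traceback (most recent call last):
  File "h.py", line 18, in rel
    print("t",round(s["clock"],2),"pos",s["position"].round(4),"xyaw",np.degrees(np.arctan2(X[1,0],X[0,0])).round(2),"z",X[:,2].round(3),"q",s["qpos"].round(2),"w",s["width"].round(4),"F",s["contact_force"].round(1))
                                                                                                                                                                    ^^^^^^^^^^^^^^^^
AttributeError: 'float' object has no attribute 'round'
```

```bash
sed -i 's/s\["width"\].round(4)/round(s["width"],4)/' h.py
python3 - <<'E'
from h import *
rel([.551,-.3185,.25]); rel([.551,-.3185,.12])
d=get_image("top"); s=get_image("scene")
def tri(a,b):
    P=[];n=[]
    for D,uv in((d,a),(s,b)):
        n.append(cv2.undistortPoints(np.array(uv,float).reshape(1,1,2),D["camera_matrix"],dist(D)).reshape(2,1)); P.append(np.c_[cv2.Rodrigues(D["rvec"])[0],D["tvec"]])
    X=cv2.triangulatePoints(P[0],P[1],*n).ravel(); X=X[:3]/X[3]; return X,proj(d,X)-a,proj(s,X)-b
print(tri([222,244],[231,155]))
crop(d,195,225,60,60,10,"pics/t6.png"); crop(s,195,140,60,100,6,"pics/s6.png")
E
```

```text
t 0.6 pos [0.1895 0.5429 0.2503] xyaw 160.76 z [ 0.  0. -1.] q [ 1.11  0.28  1.5  -0.    1.36 -0.12] w 0.0853 F [ 0.2 -0.4  0.4]
tool mm [-6.251e+02 -6.942e+02  3.000e-01]
t 0.6 pos [0.1895 0.5429 0.2503] xyaw 160.76 z [ 0.  0. -1.] q [ 1.11  0.28  1.5  -0.    1.36 -0.12] w 0.0853 F [ 0.2 -0.4  0.4]
tool mm [-625.1 -694.2  130.3]
(array([ 0.36858908, -0.0094131 ,  0.13154878]), array([[-0.49772383,  1.37708811]]), array([[ 1.37032446, -0.03144714]]))
```

View pics/t6.png

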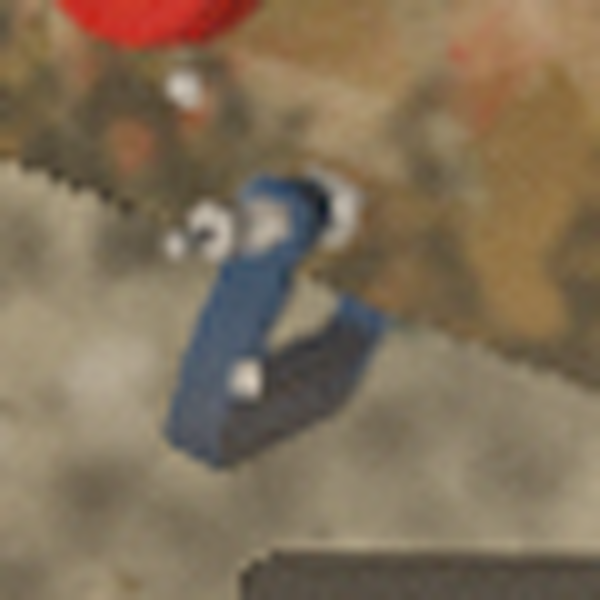

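View pics/s6.png

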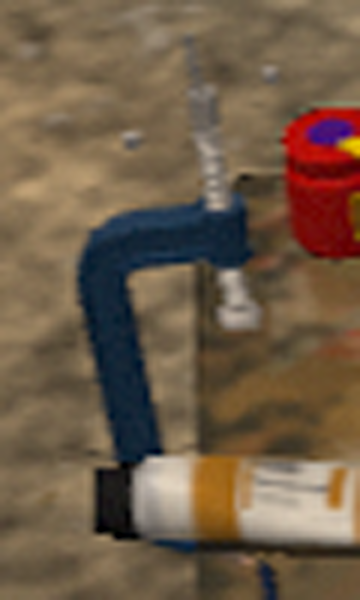

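```bash
python3 -m jog '[-20,-22,-10,0,0,0, -55,-61,-20,0,0,0, -90,-100,-30,0,0,0, -125,-139,-30,0,0,0, -160,-178,-30,0,0,0, -195,-216,-30,0,0,0, -230,-255,-30,0,0,0, -265,-294,-30,0,0,0, -300,-333,-30,0,0,0, -335,-372,-30,0,0,0]' 0 60
python3 -c "
from h import *
rel([.551,-.3185,.25])"
```

```text
clock: 1.95
position: [0.3837, 0.0797, 0.2807]
ee_rot: [0.001, 0.167, 0.986, 0.0]
contact_force: [0.3, 1.2, 0.2]
width: 0.0857
t 1.95 pos [0.3837 0.0797 0.2807] xyaw 160.76 z [ 0.002  0.    -1.   ] q [ 0.03 -0.03  1.79  0.    1.38 -1.21] w 0.0857 F [0.3 1.2 0.2]
tool mm [-289.2 -320.8   30.8]
```

```bash
python3 -m jog '[-35,-39,0,0,0,0, -70,-78,0,0,0,0, -105,-117,0,0,0,0, -140,-156,0,0,0,0, -175,-195,0,0,0,0, -210,-234,20,0,0,0, -245,-272,50,0,0,0, -275,-305,90,0,0,0, -289,-321,130,0,0,0, -289,-321,140,0,0,0]'
python3 - <<'E'
from h import *
rel([.551,-.3185,.032])
d=get_image("top"); s=get_image("scene"); crop(d,270,110,150,110,5,"pics/t7.png"); crop(s,290,110,140,140,4.2,"pics/s7.png")
rel([.551,-.3185,.032])
E
```

```text
clock: 3.2
position: [0.5491, -0.3175, 0.1368]
ee_rot: [-0.003, 0.168, 0.986, 0.001]
contact_force: [0.2, 0.3, 0.1]
width: 0.0852
t 3.2 pos [ 0.5491 -0.3175  0.1368] xyaw 160.66 z [-0.005  0.003 -1.   ] q [-0.63  0.44  1.54  0.    1.17 -1.87] w 0.0852 F [0.2 0.3 0.1]
tool mm [ -2.6  -0.5 104.8]
t 3.3 pos [ 0.5495 -0.3161  0.1391] xyaw 160.75 z [-0.003  0.002 -1.   ] q [-0.63  0.44  1.54  0.    1.17 -1.87] w 0.0854 F [-0.9  0.4  1.1]
tool mm [ -2.5  -1.9 107.1]
```

View pics/t7.png

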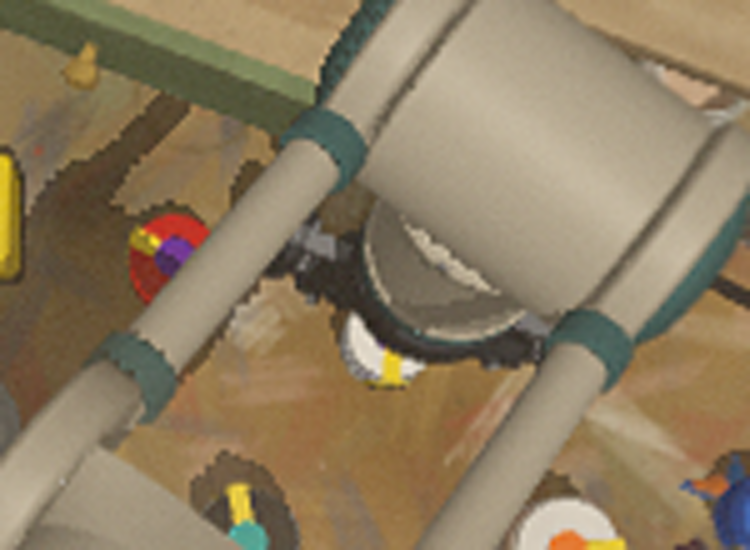

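View pics/s7.png

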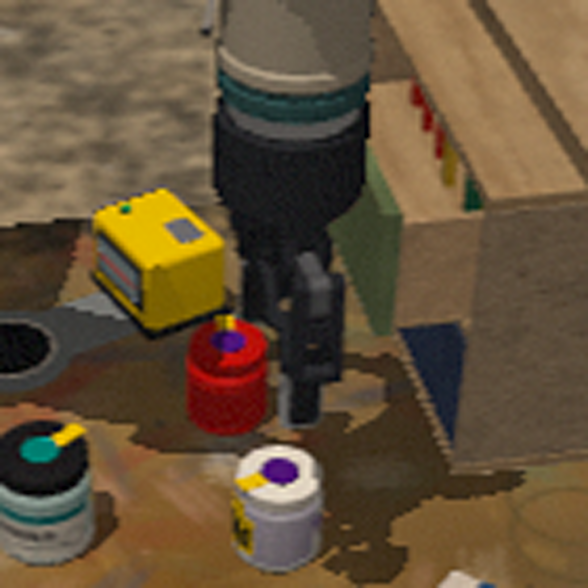

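```bash
python3 -m jog '[-2.5,-1.5,20,0,0,0, -2.5,-1.5,40,0,0,0, -2.5,-1.5,55,0,0,0, -2.5,-1.5,65,0,0,0, -2.5,-1.5,65,0,0,0]'
python3 - <<'E'
from h import *
rel([.551,-.3185,.036])
d=get_image("top"); s=get_image("scene"); crop(d,270,110,150,110,5,"pics/t8.png"); crop(s,290,80,140,140,4.2,"pics/s8.png")
E
```

```text
clock: 3.92
position: [0.552, -0.3188, 0.0752]
ee_rot: [-0.0, 0.167, 0.986, 0.0]
contact_force: [0.1, -0.1, 0.3]
width: 0.0852
t 3.92 pos [ 0.552  -0.3188  0.0752] xyaw 160.78 z [-0.  0. -1.] q [-0.63  0.5   1.61  0.    1.03 -1.87] w 0.0852 F [ 0.1 -0.1  0.3]
tool mm [ 1.  -0.1 39.2]
```

View pics/s8.png

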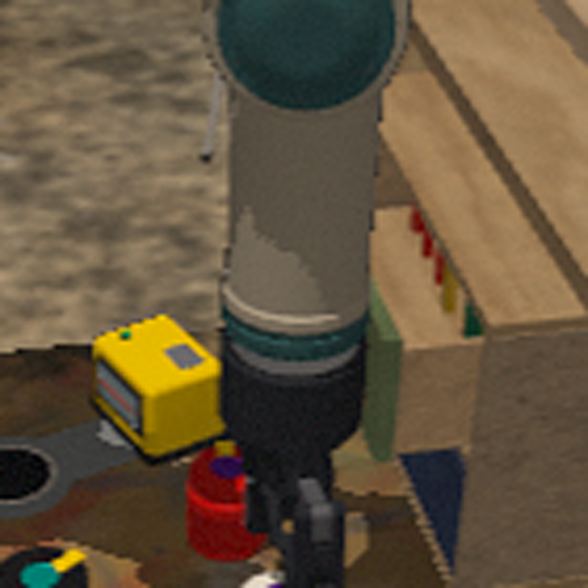

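View pics/t8.png

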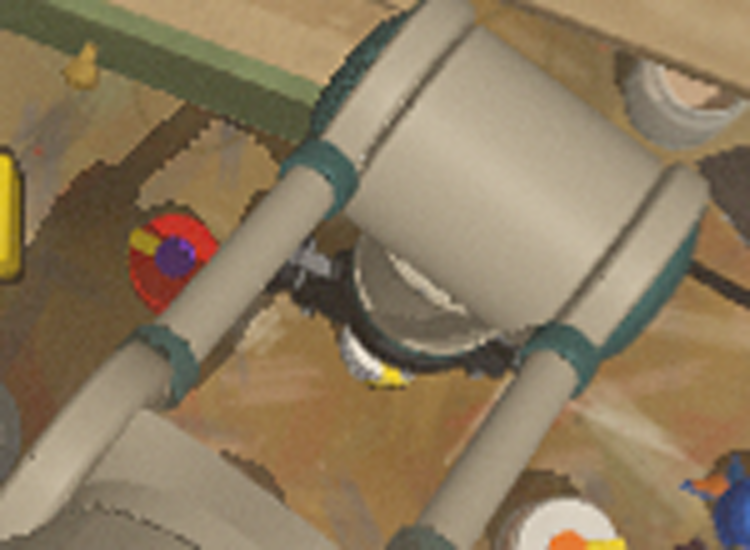

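```bash
python3 -m jog '[0,0,12,0,0,0, 0,0,24,0,0,0, 0,0,34,0,0,0, 0,0,38,0,0,0, 0,0,38,0,0,0]'
python3 -m jog '[0,0,0,0,0,0, 0,0,0,0,0,0, 0,0,0,0,0,0, 0,0,0,0,0,0, 0,0,0,0,0,0, 0,0,0,0,0,0, 0,0,0,0,0,0, 0,0,0,0,0,0]' 1 40
python3 - <<'E'
from h import *
rel([.551,-.3185,.036])
d=get_image("top"); s=get_image("scene"); crop(d,270,110,150,110,5,"pics/t9.png"); crop(s,290,120,140,140,4.2,"pics/s9.png")
E
```

```text
clock: 4.65
position: [0.552, -0.3191, 0.0367]
ee_rot: [-0.0, 0.167, 0.986, 0.0]
contact_force: [0.6, 0.3, 0.4]
width: 0.0859
clock: 5.65
position: [0.5526, -0.3196, 0.038]
ee_rot: [0.001, 0.167, 0.986, -0.0]
contact_force: [0.5, -0.4, 5.4]
width: 0.0481
t 5.65 pos [ 0.5526 -0.3196  0.038 ] xyaw 160.76 z [ 0.001 -0.001 -1.   ] q [-0.63  0.54  1.64  0.    0.95 -1.87] w 0.0481 F [ 0.5 -0.4  5.4]
tool mm [1.9 0.5 2. ]
```

View pics/s9.png

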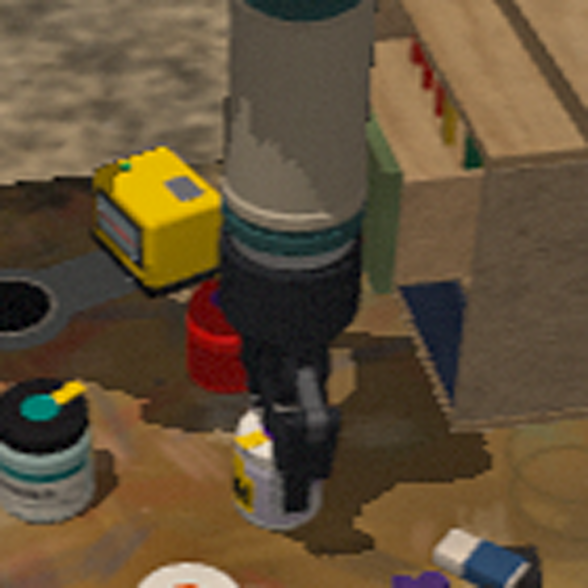

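```bash
python3 -m jog '[0,0,-10,0,0,0, 0,0,-30,0,0,0, 0,0,-55,0,0,0, 0,0,-80,0,0,0, 0,0,-100,0,0,0, 0,0,-110,0,0,0, 0,0,-110,0,0,0]'
python3 - <<'E'
from h import *
rel([.4975,-.078,.145])
s=get_image("scene"); crop(s,290,80,140,140,4.2,"pics/s10.png")
E
```

```text
clock: 6.62
position: [0.5522, -0.3193, 0.1476]
ee_rot: [0.0, 0.167, 0.986, -0.0]
contact_force: [-0.1, 0.2, -1.0]
width: 0.0484
t 6.62 pos [ 0.5522 -0.3193  0.1476] xyaw 160.76 z [ 0.001 -0.    -1.   ] q [-0.63  0.44  1.52  0.    1.18 -1.87] w 0.0484 F [-0.1  0.2 -1. ]
tool mm [131.2 209.8   2.5]
```

View pics/s10.png

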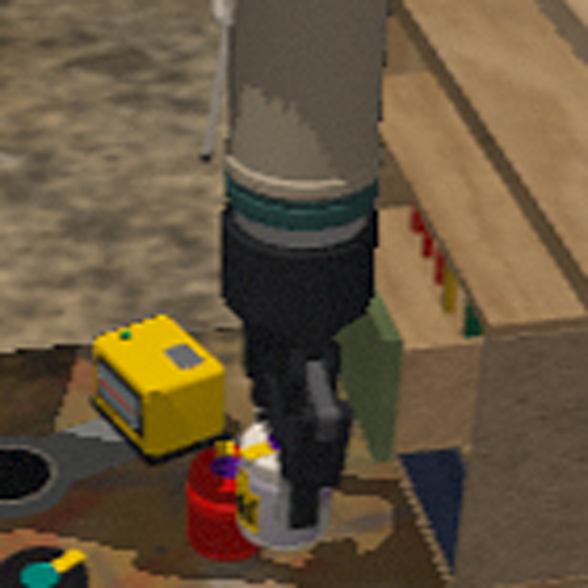

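```bash
python3 -m jog '[6,10,0,0,0,5, 19,30,0,0,0,14, 34,55,0,0,0,24, 50,80,0,0,0,34, 66,105,0,0,0,44, 82,130,0,0,0,54, 98,156,0,0,0,64, 114,182,0,0,0,74, 126,202,0,0,0,84, 131,209.5,0,0,0,90]'
python3 -c "
from h import *
rel([.4975,-.078,.145])"
```

```text
clock: 7.92
position: [0.4961, -0.0767, 0.1461]
ee_rot: [-0.001, 0.816, 0.578, -0.001]
contact_force: [-0.9, -0.8, -0.9]
width: 0.0485
t 7.92 pos [ 0.4961 -0.0767  0.1461] xyaw 70.61 z [-0.003  0.001 -1.   ] q [-0.29  0.25  1.82  0.    1.07  0.05] w 0.0485 F [-0.9 -0.8 -0.9]
tool mm [-0.8  1.8  1.1]
```

```bash
python3 -m jog '[0,0,0,0,0,6, 0,0,0,0,0,16, 0,0,0,0,0,26, 0,0,0,0,0,36, 0,0,0,0,0,46, 0,0,0,0,0,56, 0,0,0,0,0,66, 0,0,0,0,0,76, 0,0,0,0,0,84, 0,0,0,0,0,87]'
python3 - <<'E'
from h import *
s=get_image("scene"); crop(s,240,80,140,140,4.2,"pics/s11.png")
d=get_image("top"); crop(d,220,110,110,110,5,"pics/t11.png")
rel([.4975,-.078,.042])
E
```

```text
clock: 9.18
position: [0.4966, -0.078, 0.1461]
ee_rot: [-0.0, 0.99, -0.142, -0.001]
contact_force: [0.6, -0.0, -1.6]
width: 0.0486
t 9.28 pos [ 0.4967 -0.078   0.1462] xyaw -16.23 z [-0.002  0.001 -1.   ] q [-0.29  0.25  1.82  0.    1.07  1.56] w 0.0483 F [-0.1  0.8 -0.6]
tool mm [  1.   -0.2 104.2]
```

View pics/s11.png

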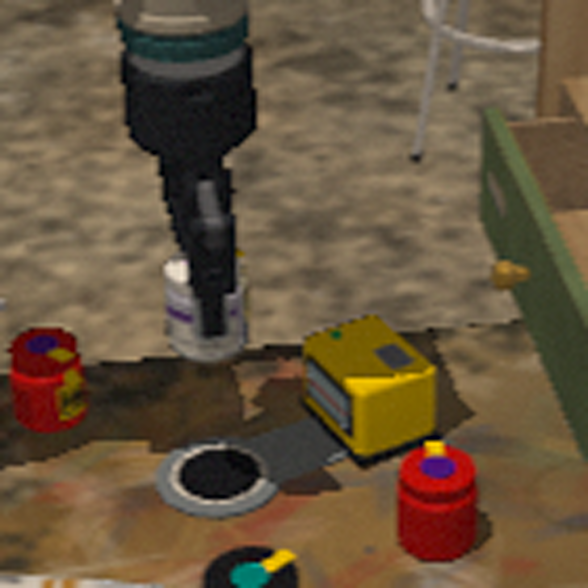

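View pics/t11.png

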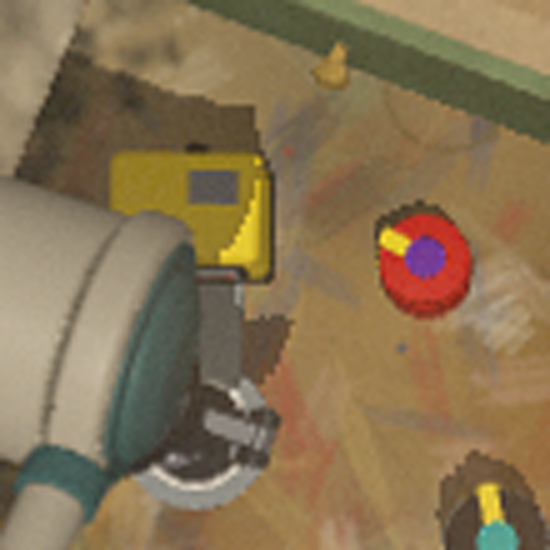

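```bash
python3 -m jog '[1,0,10,0,0,0, 1,0,28,0,0,0, 1,0,48,0,0,0, 1,0,66,0,0,0, 1,0,80,0,0,0, 1,0,90,0,0,0, 1,0,97,0,0,0, 1,0,100,0,0,0, 1,0,100,0,0,0]'
python3 - <<'E'
from h import *
rel([.4975,-.078,.042])
s=get_image("scene"); crop(s,270,140,90,90,6.5,"pics/s12.png")
E
```

```text
clock: 10.4
position: [0.4986, -0.0786, 0.0474]
ee_rot: [-0.0, 0.99, -0.141, 0.0]
contact_force: [-0.3, -0.5, -0.8]
width: 0.0484
t 10.4 pos [ 0.4986 -0.0786  0.0474] xyaw -16.23 z [ 0. -0. -1.] q [-0.29  0.38  1.94  0.    0.83  1.56] w 0.0484 F [-0.3 -0.5 -0.8]
tool mm [-1.3 -0.2  5.4]
```

View pics/s12.png

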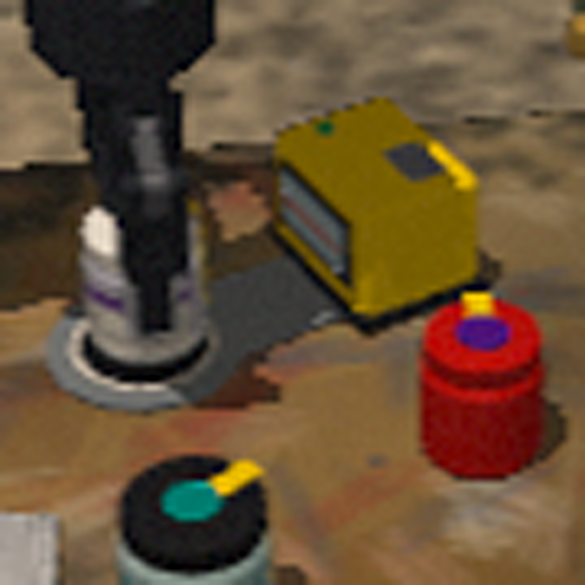

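```bash
python3 -m jog '[-1,0,1.5,0,0,0, -1,0,3,0,0,0, -1,0,4.5,0,0,0, -1,0,4.5,0,0,0, -1,0,4.5,0,0,0]'
python3 -c "
from h import *
rel([.4975,-.078,.042])"
```

```text
clock: 11.08
position: [0.4975, -0.0783, 0.0428]
ee_rot: [-0.0, 0.99, -0.141, -0.0]
contact_force: [-0.5, 0.2, -0.8]
width: 0.0483
t 11.07 pos [ 0.4975 -0.0783  0.0428] xyaw -16.24 z [ 0.  0. -1.] q [-0.29  0.38  1.95  0.    0.81  1.56] w 0.0483 F [-0.5  0.2 -0.8]
tool mm [-0.1 -0.3  0.8]
```

```bash
python3 -m jog '[0,0,0.5,0,0,0, 0,0,1,0,0,0, 0,0,1.5,0,0,0, 0,0,1.5,0,0,0, 0,0,1.5,0,0,0]'
python3 -c "
from h import *
rel([.4975,-.078,.042])"
```

```text
clock: 11.7
position: [0.4976, -0.0783, 0.042]
ee_rot: [0.0, 0.99, -0.141, 0.0]
contact_force: [-2.4, -0.8, 6.1]
width: 0.0484
t 11.7 pos [ 0.4976 -0.0783  0.042 ] xyaw -16.24 z [ 0.001 -0.    -1.   ] q [-0.29  0.38  1.95  0.    0.81  1.56] w 0.0484 F [-2.4 -0.8  6.1]
tool mm [-0.2 -0.2  0. ]
```

```bash
python3 -m jog '[0,0,0,0,0,0, 0,0,0,0,0,0, 0,0,0,0,0,0, 0,0,0,0,0,0, 0,0,0,0,0,0, 0,0,0,0,0,0]' 0
python3 - <<'E'
from h import *
rel([.4975,-.078,.042])
s=get_image("scene"); crop(s,270,140,90,90,6.5,"pics/s13.png")
E
```

```text
clock: 12.45
position: [0.4975, -0.0782, 0.0413]
ee_rot: [-0.0, 0.99, -0.141, 0.0]
contact_force: [0.2, 0.4, -0.9]
width: 0.0852
t 12.45 pos [ 0.4975 -0.0782  0.0413] xyaw -16.24 z [ 0.  0. -1.] q [-0.29  0.38  1.95  0.    0.81  1.56] w 0.0852 F [ 0.2  0.4 -0.9]
tool mm [-0.1 -0.2 -0.7]
```

View pics/s13.png

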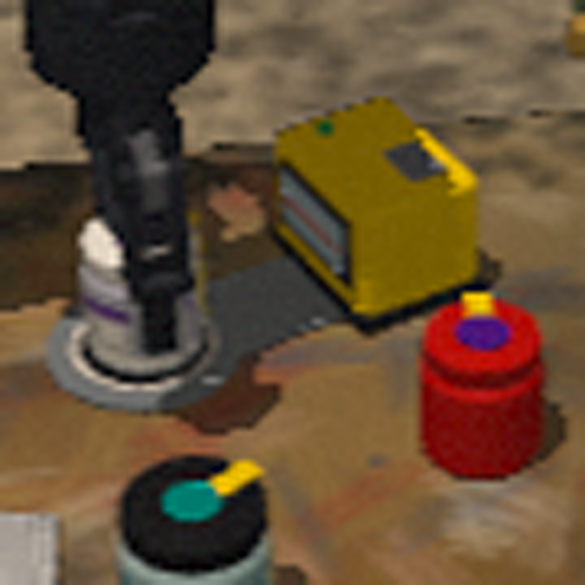

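```bash
python3 -m jog '[0,0,-8,0,0,0, 0,0,-25,0,0,0, 0,0,-50,0,0,0, 0,0,-80,0,0,0, 0,0,-115,0,0,0, 0,0,-150,0,0,0, 0,0,-180,0,0,0, 0,0,-200,0,0,0]'
python3 -m jog '[0,-20,-5,0,0,0, 0,-55,-10,0,0,0, 0,-95,-10,0,0,0, 0,-140,-10,0,0,0, 0,-185,-10,0,0,0, 0,-230,-10,0,0,0, 0,-275,-10,0,0,0, 0,-315,-10,0,0,0, 0,-340,-10,0,0,0, 0,-350,-10,0,0,0]'
python3 - <<'E'
from h import *
rel([.4975,-.078,.042])
s=get_image("scene"); crop(s,270,140,90,90,6.5,"pics/s14.png")
d=get_image("top"); crop(d,235,130,60,90,6.6,"pics/t14.png"); crop(d,190,120,220,140,3.6,"pics/t15.png")
E
```

```text
clock: 13.5
position: [0.4978, -0.0783, 0.2436]
ee_rot: [0.0, 0.99, -0.141, 0.001]
contact_force: [0.1, 0.2, 0.7]
width: 0.0853
clock: 14.75
position: [0.5954, 0.2586, 0.2513]
ee_rot: [0.0, 0.99, -0.141, -0.0]
contact_force: [-0.4, -0.5, 0.3]
width: 0.0851
t 14.75 pos [0.5954 0.2586 0.2513] xyaw -16.18 z [-0. -0. -1.] q [ 0.3   0.39  1.33 -0.    1.42  2.16] w 0.0851 F [-0.4 -0.5  0.3]
tool mm [-3.000e-01  3.504e+02  2.095e+02]
```

View pics/s14.png

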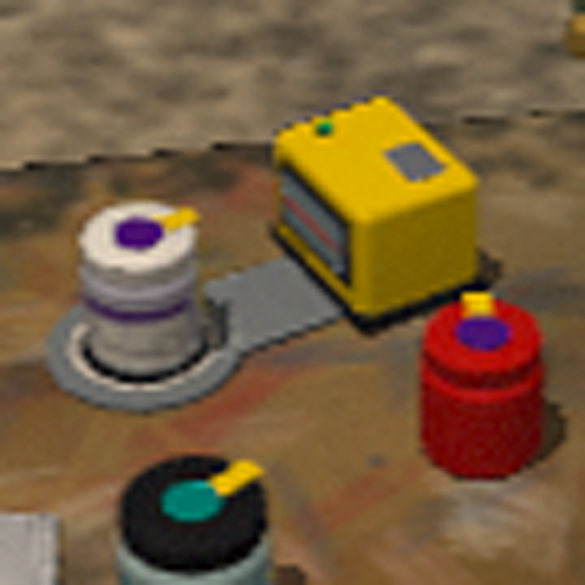

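View pics/t14.png

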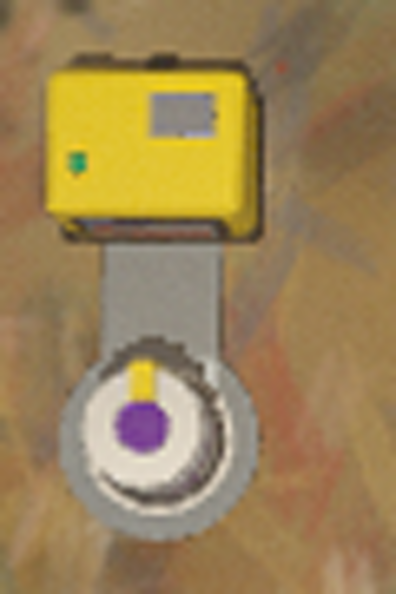

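View pics/t15.png

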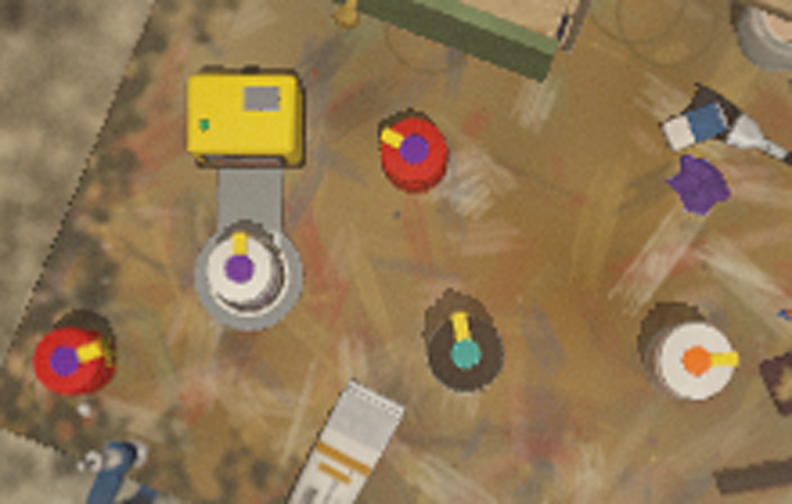

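Jar stands on the pad, with its lid dot at about (141,426) in the ×6.6 crop and its tape pointing up at (143,362) towards the scanner. The orange and teal jars are at the same pixels as before. I'll put numbers on this.

Run:
```python
from h import *
d=get_image("top"); s=get_image("scene")
tp=lambda x,y,k,x0,y0:[(x+.5)/k-.5+x0,(y+.5)/k-.5+y0]
L=unproj(d,[tp(141,426,6.6,235,130),tp(143,362,6.6,235,130)],.062);print(L[:,:2]);v=L[1]-L[0];print(np.degrees(np.arctan2(v[1],v[0])))
S=unproj(s,[tp(138,234,6.5,270,140),tp(190,215,6.5,270,140)],.062);print(S[:,:2]);v=S[1]-S[0];print(np.degrees(np.arctan2(v[1],v[0])))
a=np.radians(1.1);o=L[0,:2]-[.4975,-.078];print("along,across mm",1e3*(o@[np.cos(a),np.sin(a)]),1e3*(o@[-np.sin(a),np.cos(a)]))
T=unproj(d,[tp(465,352,3.6,190,120),tp(697,360,3.6,190,120)],.066);print("teal,orange",T[:,:2])
```

```text
[[ 0.49865859 -0.07806989]
 [ 0.52402579 -0.07812272]]
-0.11932734841856958
[[ 0.4979185  -0.07894106]
 [ 0.52256444 -0.07780109]]
2.6482733840763126
along,across mm 1.1570389751452617 -0.09212280316208206
teal,orange [[ 0.44067847 -0.24248499]
 [ 0.4373805  -0.41075111]]
```

Jar is about 1 mm off centre, and its facing is within about 2° of the scanner's direction. Gripper is clear of everything.

```bash
python3 -c "
from rig import *
print(sign_off(), get_state()['clock'])"
```

```text
the job is handed in; nothing more can be done
the job is handed in; nothing more can be done
```

I picked up the violet jar, lifted it, turned it about 177° while carrying it, and set it down on the scanner's reading pad. I then let go, moved the arm well clear and handed the job in. The clock read about 15 s at the last check, against the 42 s limit. `sign_off()` gives no verdict, so the result rests on my own checks.

- **Position:** in the top camera the jar is about 1 mm from the pad's centre along the scanner's direction and about 0.1 mm across it. The scene camera agrees within about 1 mm. I judged that it stands upright by eye, from both pictures.
- **Facing:** the sticker's direction reads −0.1° in the top camera and 2.6° in the scene camera, against about 1.1° for the scanner. The two cameras disagree by nearly 3°, but both are well inside the 15° limit.
- **Bystanders:** the orange and teal jars look unmoved, at the same pixel positions in the top picture as before, judged by eye.
- **Forces:** the highest contact force in my readings was about 6 N, when the jar touched down on the pad.

No checks failed.

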